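# Clamp the grease jar and unscrew its tight cap

### The job

The cap of the grease jar standing in the V-jaw vice is too tight to open on a loose jar: slide the jaw by its upright grip firmly home until it stops against the jar, let go, then unscrew the cap anticlockwise, only until its thread lets go. Lift it straight off and finish still holding it, level and steady, about two centimetres above the open mouth so that drips fall back in. The jar must stay down in the vice without turning in it; leave the other things on the bench alone.

Things in the scene. Friction and masses are not known exactly. Their poses are not given: they have to be found in the camera images.
- vice: Low grey quick-slide bench vice, bolted down, base plate 104 (x) by 236 mm (y), 10 mm thick. Origin on the bench under the clamped jar's axis. Its y axis is the slide direction: fixed V jaw at +y (y = 8 to 68 mm), sliding V jaw at -y. Both jaws 92 mm wide (x), tops 52 mm above the bench; guide rods along y at x = +-40 mm; end bracket at y = -154 mm, 44 mm high.
- vice_seat (a point): Point on the vice's base plate (10 mm above the bench) on the axis that the jar has when it is clamped between the two V jaws.
- jaw (a joint): Travel of the sliding jaw along the vice's +y, m: 0 fully open, starts between 0 and 0.022, meets the seated jar and stops at about 0.045. It moves with a light push (2 to 5 N at low speed) and self-locks: let go, it does not slide back and keeps on the jar what it was pushed with, less about 2 N; 10 to 15 N braces the jar well, 5 N hardly. Rubber-faced jaws.
- jaw_grip (a point): Grip of the sliding jaw: upright black bar, 30 mm wide across the slide (vice x), 16 mm along it (vice y), standing 48 mm clear of the jaw, from 52 to 100 mm above the bench. This point is on its axis, 80 mm above the bench, 20 mm below its top. It moves with the jaw; when clamped it is 80 mm from the jar's axis.
- jar: Loose round white jar, 0.26 kg, 58 mm diameter, 60 mm to the shoulder, standing on the vice's plate between the open jaws, 6 to 14 mm short of its seat in the fixed V; the closing jaw pushes it in. Origin: centre of the underside, z up; its label faces -x. Neck 44 mm across with three thread ridges out to 54 mm; mouth rim 77 mm above the underside.
- jar_center (a point): On the jar's axis, 30 mm above its underside (half-way up the body).
- cap_center (a point): Centre of the cap, half-way up (12 mm above its lower edge). Cap: black, ribbed, 62 mm diameter, 24 mm high, 30 g. Screwed on, its centre is 77 mm above the jar's underside (87 mm above the bench) and its top 99 mm above the bench.
- cap_arrow (a point): Tip of the arrow rib on the cap's top, 24 mm off its axis; at first it points along the jar's +x. Lug thread with springy liner: 0.2 to 0.35 N m to turn, grips for the first 52 degrees anticlockwise (+yaw), loose up to 98 where the lugs meet the next ridge. It rises under 3 mm in turning (need not be followed); the liner pushes it up with at most 7 N.
Mind the look-alikes: they are no part of the job. Of the things like the part that bears cap_center, leave any that is pink; of the rest the smaller one is meant.

How it is judged (in metres and radians):
On the way, in this order (a step that is already met when the one before it is completed fails the run):
1. the sliding jaw presses the jar into the fixed V jaw (over 4 N, jar axis within 4 mm of its seat) (contact force between jaw and jar above 4 N and horizontal distance between jar_center and vice_seat below 0.004 m), for 0.3 s.
2. with the jar braced, the cap has been turned more than 52 degrees anticlockwise on the jar (thread free), the vice's grip having been let go (all of step 1 and y of cap_arrow in the frame of jar above 0.019 m and contact force between the fingers and jaw below 0.5 N), for 0.1 s.
At the end, for the whole second after the job is handed in: Fingers hold the cap (nothing else touches it), lower edge 7 to 38 mm above the rim, within 15 mm of the jar axis, tilt under 0.15 rad, still. Jar clamped (over 4 N, within 4 mm of its seat), down on the plate (3 mm), upright, turned under 0.4 rad; jaw grip let go (all of step 1 and z of cap_center in the frame of jar between 0.096 and 0.127 m and horizontal distance between cap_center and jar_center below 0.015 m and angle between cap_center's own z axis and vertical below 0.15 rad and contact force between the fingers and cap above 2 N and contact force between cap and jar below 0.1 N and contact force between cap and vice below 0.1 N and linear speed of cap below 0.03 m/s and z of jar in the frame of vice below 0.013 m and angle between jar's own z axis and vertical below 0.06 rad and angle between the x axis of jar and the x axis of vice, either way round below 0.4 rad and contact force between the fingers and jaw below 0.5 N); the arm keeps its last pose, push and grip.
It fails at once if the jar is lifted more than 6 mm off the vice's plate (z of jar in the frame of vice above 0.016 m).
It fails at once if the jar turns in the vice (more than 0.4 rad out of square) (angle between the x axis of jar and the x axis of vice, either way round above 0.4 rad).
It fails at once if the cap is turned on past the free range (over 102 degrees) while still down on the jar (x of cap_arrow in the frame of jar below -0.005 m and z of cap_center in the frame of jar below 0.085 m).
It fails at once if another thing on the bench (spare jar, screwdriver, bearing, bolt, wrench, socket, drawer) is shifted more than 25 mm (distance of any of spare_jar, screwdriver, bearing, bolt, wrench, socket, drawer_box from where it was at the start of the episode above 0.025 m).
It also fails if it takes over 48 s, if anything falls off the work surface, if the arm or the gripper's body presses on something with over 40 N, if the wrist force passes 120 N, or if a joint passes its speed limit or range.

### The arm

A 6-joint arm with a two-finger parallel gripper is mounted at the origin on the work surface. World frame = base frame: x ahead of the robot, y to its left, z up, the work surface at z = 0. Lengths are in m, angles in degrees, forces in N, time in s.
With the tool pointing down it reaches from about 0.325 to 0.85 m from the base axis. Payload 15.5 kg.
Tool frame: the origin (TCP) lies midway between the tips of the shut fingers; the grasp point (between the pads) lies 19 mm behind it; y points along the fingers, x is the direction in which the jaws open and shut, and the axes are right-handed (so a half turn about y gives the same grasp; the last joint's range is limited). The gripper opens to 91 mm and grips with 3 to 60 N. Pads are 32 mm wide; open, the fingers measure 118 mm over their backs; the gripper's body (76 mm by 178 mm) begins 60 mm behind the grasp point.
Start: joints at [60.991, 28.281, 77.091, -0, 74.628, -5.472], TCP at [0.25, 0.573, 0.214] pointing down, gripper open.
Joint ranges: [-166.48, 166.48], [-47.26, 123.95], [12.59, 153.08], [-70.14, 250.14], [6.76, 159.57], [-176.63, 176.63]. Speed limits (degrees/s): [108.29, 108.29, 147.25, 172.46, 172.46, 172.46].

### API

Orientations are given as a 3x3 rotation matrix whose columns are the frame's x, y, z axes.
In Python, from bench import ctrl gives the robot as it stands. The module is installed in compiled form; this text tells all that it offers. Calls block until the motion is done:
- ctrl.goto(position, orientation): joint-space move of the TCP to a pose.
- ctrl.move_l(position, vel=0.15, ori=None, contact_N=None): straight line of the TCP; ori=None keeps the orientation; vel is the mean speed in m/s. With contact_N (N) it stops when the force on the tool has changed by that much, and returns True; else False.
- ctrl.movej(angles): joint-space move.
- ctrl.command_gripper(opening): opening from 0.0 (shut) to 1.0 (fully open); the grip force is fixed at half the most; returns when the fingers have stopped.
- ctrl.sleep(seconds).
- ctrl.ik(position, orientation): joint angles nearest the present ones, or None.
- ctrl.read_camera(name): name is "side" or "top"; returns the picture (400x640x3 uint8, blue, green, red); there is no depth.
- ctrl.camera_params(name): a dict with "fx", "fy", "cx", "cy" (pixels), "pose" (4x4, takes a point from camera to world coordinates). Camera axes: x right, y up, looking along -z (the intrinsics and any distortion apply to the point x, -y, -z); pixel columns grow to the right and rows downward; lengths in m; the calibration is good to about 2 mm. A picture is of the moment at which its call begins. camera_params takes no time and is no camera call.
A pose or a line that the arm cannot do raises ctrl.MotionError and nothing moves.
- ctrl.sign_off(): hands the job in, once; it reports no verdict.
Readings, each from a call of its own:
- ctrl.current_t(): time.
- ctrl.current_q(): joint angles.
- ctrl.current_dq(): joint speeds.
- ctrl.current_effort(): joint torques, N m.
- ctrl.current_tool_pos(): TCP position.
- ctrl.current_eef_rot(): TCP orientation.
- ctrl.current_contact_force(): force on the tool from outside, world axes, zero at the start.
- ctrl.current_wrist_torque(): the same for the moment, N m.
- ctrl.current_grip_width(): opening from 0.0 (shut) to 1.0 (fully open).
Only numpy, scipy, OpenCV 4.12 (cv2) and the standard library are available. Lean on these libraries where they do the work, as an engineer would, in place of code of your own. Each camera call takes 0.05 s, during which the arm holds its last target.

## Working session

There is one attempt and no reset: what is moved stays moved. The work goes in short steps, each a Python script; the robot and the scene stay as the last script left them, time stands still between calls to the robot, and variables do not carry over. Pictures are saved under pics/ and viewed, and the job is handed in when it is done.

```bash
mkdir -p pics
python3 - <<'E'
from bench import ctrl
import cv2
for n in("top","side"):
    cv2.imwrite(f"pics/{n}0.png",ctrl.read_camera(n)); print(n,ctrl.camera_params(n))
print(ctrl.current_t(),ctrl.current_eef_rot(),ctrl.current_grip_width())
E
```

```text
top {'fx': 449.85558437001504, 'fy': 449.85558437001504, 'cx': 321.1678519237722, 'cy': 197.00563065035257, 'pose': array([[-0.08560628,  0.97462657, -0.20682027,  0.47536239],
       [-0.99632815, -0.08346307,  0.01908239,  0.07108369],
       [ 0.00133635,  0.20769443,  0.97819284,  0.8225403 ],
       [ 0.        ,  0.        ,  0.        ,  1.        ]])}
side {'fx': 474.65164457725956, 'fy': 474.65164457725956, 'cx': 321.6041501777312, 'cy': 208.58379125599365, 'pose': array([[ 0.93721773,  0.22808985, -0.26381424,  0.44736124],
       [-0.34813529,  0.65660218, -0.66908549, -0.45933964],
       [ 0.0206094 ,  0.71892183,  0.69478533,  0.64785955],
       [ 0.        ,  0.        ,  0.        ,  1.        ]])}
0.1 [[ 3.99311401e-01 -5.02863922e-04 -9.16815222e-01]
 [ 9.16814806e-01 -8.80669204e-04  3.99311703e-01]
 [-1.00821038e-03 -9.99999486e-01  1.09371835e-04]] 1.003097632627012
```

View pics/top0.png

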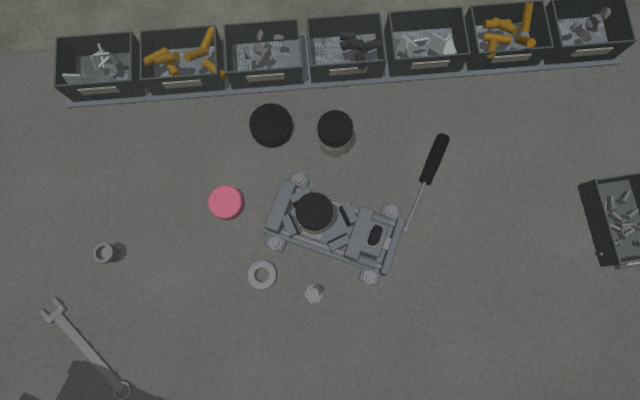

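View pics/side0.png

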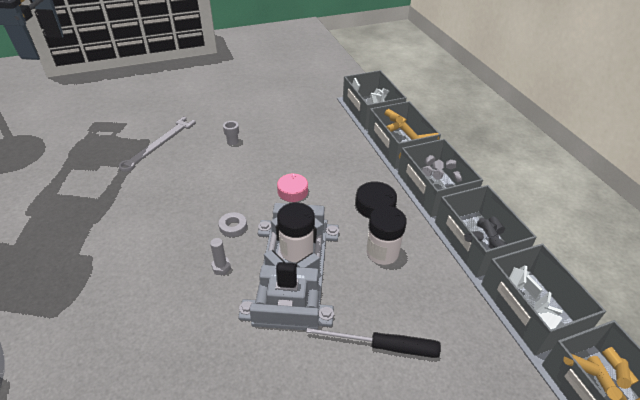

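Run:
```python
import cv2
a=cv2.imread("pics/top0.png")[95:295,195:425]; b=cv2.imread("pics/side0.png")[170:340,200:420]
cv2.imwrite("pics/top0c.png",cv2.convertScaleAbs(cv2.resize(a,(690,600),interpolation=cv2.INTER_CUBIC),alpha=1.8))
cv2.imwrite("pics/side0c.png",cv2.convertScaleAbs(cv2.resize(b,(770,595),interpolation=cv2.INTER_CUBIC),alpha=1.5))
```

```text
(no output)
```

View pics/top0c.png

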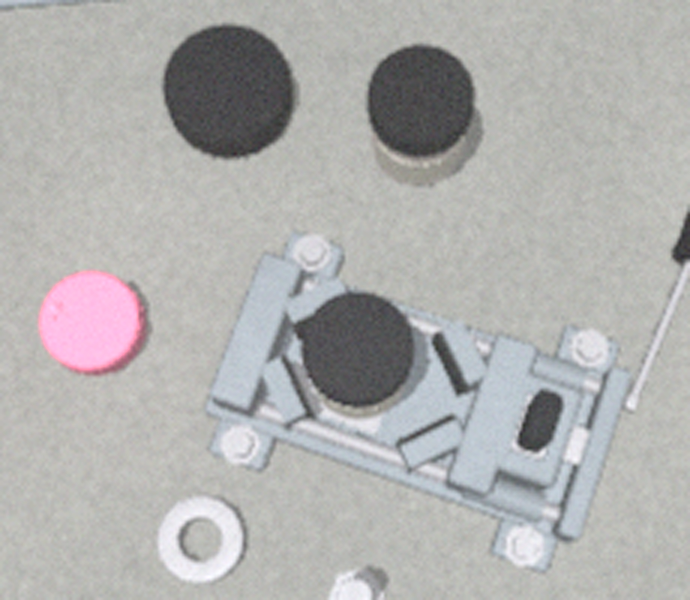

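View pics/side0c.png

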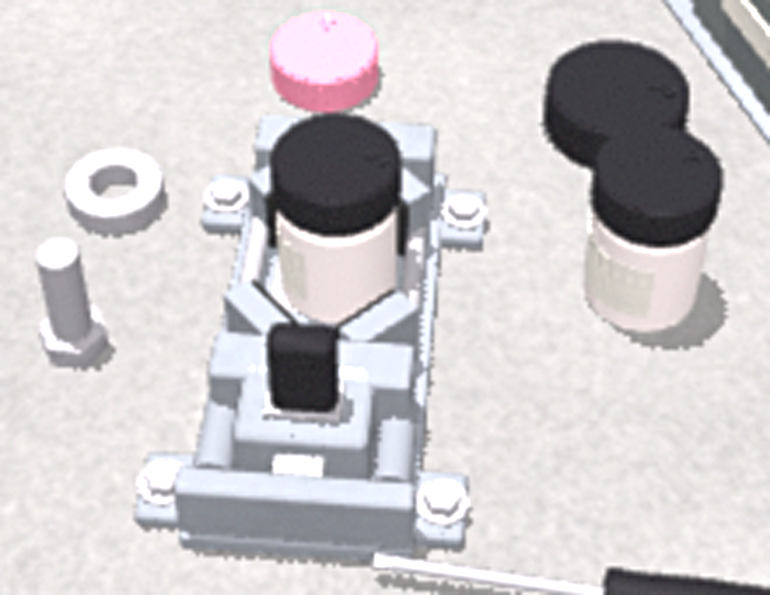

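```bash
cat > h.py <<'E'
import numpy as np
from bench import ctrl
def ray(n,u,v,z):
    p=ctrl.camera_params(n);T=p["pose"]
    d=T[:3,:3]@np.array([(u-p["cx"])/p["fx"],-(v-p["cy"])/p["fy"],-1]);o=T[:3,3]
    return (o+d*(z-o[2])/d[2])
def proj(n,P):
    p=ctrl.camera_params(n);T=p["pose"];c=T[:3,:3].T@(np.asarray(P)-T[:3,3])
    return np.array([p["cx"]+p["fx"]*c[0]/-c[2],p["cy"]-p["fy"]*c[1]/-c[2]])
E
python3 - <<'E'
from h import *
t=lambda u,v,z:ray("top",195+u/3,95+v/3,z)
s=lambda u,v,z:ray("side",200+u/3.5,170+v/3.5,z)
np.set_printoptions(precision=4,suppress=True)
a,b=t(265,255,.052),t(215,402,.052);print("fixed back",a,b,(a+b)/2)
c,d=t(628,372,.044),t(575,540,.044);print("bracket out",c,d,(c+d)/2,np.linalg.norm(c-d))
c,d=t(612,368,.044),t(558,530,.044);print("bracket in",c,d,(c+d)/2)
print("grip",t(544,418,.1),s(302,335,.1))
print("cap",t(357,350,.099),s(336,162,.099))
for k in[(312,250),(590,345),(524,545),(238,443)]:print("boltT",t(*k,.016))
for k in[(227,195),(464,210),(442,500),(160,483)]:print("boltS",s(*k,.016))
print("fixed back S",s(258,120,.052),s(436,127,.052))
print("brk S",s(180,497,.044),s(413,500,.044))
E
```

```text
fixed back [0.6745 0.12   0.052 ] [0.5901 0.1545 0.052 ] [0.6323 0.1372 0.052 ]
bracket out [ 0.5883 -0.0859  0.044 ] [ 0.4948 -0.0438  0.044 ] [ 0.5416 -0.0649  0.044 ] 0.10247214846714711
bracket in [ 0.5915 -0.0768  0.044 ] [ 0.5013 -0.0348  0.044 ] [ 0.5464 -0.0558  0.044 ]
grip [ 0.5592 -0.0264  0.1   ] [ 0.564  -0.0283  0.1   ]
cap [0.605  0.0707 0.099 ] [0.6099 0.066  0.099 ]
boltT [0.6846 0.0932 0.016 ]
boltT [ 0.6108 -0.0706  0.016 ]
boltT [ 0.4952 -0.0177  0.016 ]
boltT [0.5696 0.1462 0.016 ]
boltS [0.5728 0.1409 0.016 ]
boltS [0.6866 0.0896 0.016 ]
boltS [ 0.6126 -0.0729  0.016 ]
boltS [ 0.4966 -0.0221  0.016 ]
fixed back S [0.5952 0.1536 0.052 ] [0.6808 0.1183 0.052 ]
brk S [ 0.5008 -0.0512  0.044 ] [ 0.5936 -0.0859  0.044 ]
```

```bash
cat >> h.py <<'E'
O=np.array([.6073,.0746,0]);yaw=np.radians(-24.2)
VX=np.array([np.cos(yaw),np.sin(yaw),0]);VY=np.array([-np.sin(yaw),np.cos(yaw),0])
def V(x,y,z): return O+x*VX+y*VY+np.array([0,0,z])
def R(th):
    t=np.radians(th);c,s=np.cos(t),np.sin(t)
    return np.array([[c,0,-s],[s,0,c],[0,-1,0]])
np.set_printoptions(precision=4,suppress=True)
E
python3 - <<'E'
from h import *
for th in(-24.2,155.8):print(th,ctrl.ik(V(0,-.157,.2),R(th)))
for th in range(-180,180,30):print(th,ctrl.ik(V(0,0,.07),R(th)))
E
```

```text
-24.2 [-13.4537  22.8881  89.192   -0.      67.92    10.7463]
155.8 [ -13.4537   22.8881   89.192    -0.       67.92   -169.2537]
-180 None
-150 [  1.4132  36.6513  87.3586  -0.      55.9901 151.4132]
-120 [  1.4132  36.6513  87.3586  -0.      55.9901 121.4132]
-90 [ 1.4132 36.6513 87.3586 -0.     55.9901 91.4132]
-60 [ 1.4132 36.6513 87.3586  0.     55.9901 61.4132]
-30 [ 1.4132 36.6513 87.3586 -0.     55.9901 31.4132]
0 [ 1.4132 36.6513 87.3586 -0.     55.9901  1.4132]
30 [  1.4132  36.6513  87.3586  -0.      55.9901 -28.5868]
60 [  1.4132  36.6513  87.3586   0.      55.9901 -58.5868]
90 [  1.4132  36.6513  87.3586  -0.      55.9901 -88.5868]
120 [   1.4132   36.6513   87.3586   -0.       55.9901 -118.5868]
150 [   1.4132   36.6513   87.3586   -0.       55.9901 -148.5868]
```

Run:
```python
from h import *
import cv2
ctrl.goto(V(0,-.157,.2),R(-24.2))
ctrl.command_gripper(0.0)
ctrl.move_l(V(0,-.157,.066),vel=.12)
print(ctrl.current_t(),ctrl.current_tool_pos(),ctrl.current_contact_force(),ctrl.current_grip_width())
for n in("top","side"): cv2.imwrite(f"pics/{n}1.png",cv2.convertScaleAbs(cv2.resize(ctrl.read_camera(n)[140:340,180:440],(780,600),interpolation=cv2.INTER_CUBIC),alpha=1.6))
```

```text
5.2333 [ 0.5434 -0.0687  0.0666] [ 0.468  -0.0178  0.3008] 0.00434857533155635
```

View pics/side1.png

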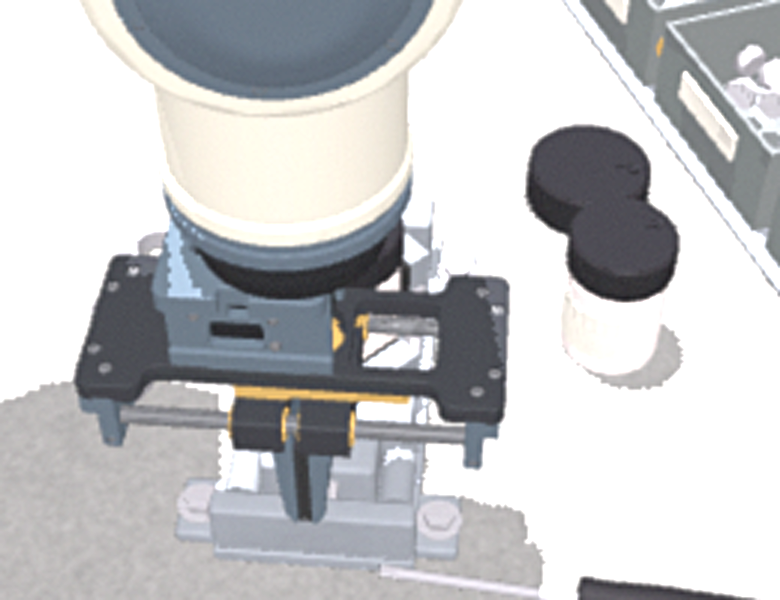

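The shut fingers (tips at about (303,520) in the crop) stand behind the grip bar, centred on the slide and clear of the bracket. Now I push.

Run:
```python
from h import *
f0=ctrl.current_contact_force()
r=ctrl.move_l(V(0,-.095,.066),vel=.016,contact_N=15)
p=ctrl.current_tool_pos();f=ctrl.current_contact_force()
print(r,ctrl.current_t(),p,"vice xy",(p-O)@VX,(p-O)@VY,"f",(f-f0)@VY,(f-f0)@VX,f[2])
ctrl.sleep(.5)
p=ctrl.current_tool_pos();f=ctrl.current_contact_force()
print((p-O)@VY,"f",(f-f0)@VY,(f-f0)@VX)
```

```text
True 8.4 [ 0.5659 -0.0175  0.0659] vice xy -4.328973457381685e-06 -0.10096651151025864 f -2.311126493943584 0.3391368087451326 0.5363365062346435
-0.10117421124432971 f 0.17996520464519522 -0.6218890262066331
```

Run:
```python
from h import *
import cv2
ctrl.move_l(V(0,-.108,.066),vel=.03)
f0=ctrl.current_contact_force()
r=ctrl.move_l(V(0,-.085,.066),vel=.008,contact_N=15)
for i in range(3):
    p=ctrl.current_tool_pos();f=ctrl.current_contact_force()
    print(r,ctrl.current_t(),"vice y",(p-O)@VY,"f",(f-f0)@VY,(f-f0)@VX)
    ctrl.sleep(.1)
ctrl.move_l(V(0,-.115,.066),vel=.04)
ctrl.move_l(V(0,-.125,.2),vel=.15)
ctrl.goto(V(0,-.25,.3),R(-24.2))
print(ctrl.current_t())
for n in("top","side"):
    im=ctrl.read_camera(n);cv2.imwrite(f"pics/{n}2.png",im)
    cv2.imwrite(f"pics/{n}2c.png",cv2.convertScaleAbs(cv2.resize(im[140:340,180:440],(780,600),interpolation=cv2.INTER_CUBIC),alpha=1.6))
```

```text
True 10.5583 vice y -0.1010115611509992 f -2.0785116145683316 -0.9094520893794513
True 10.6583 vice y -0.10103960892042611 f -1.0431815676442755 -0.8290159323055609
True 10.7583 vice y -0.10102111695424099 f -0.20907699333222987 -0.34341735221414227
13.0833
```

View pics/side2c.png

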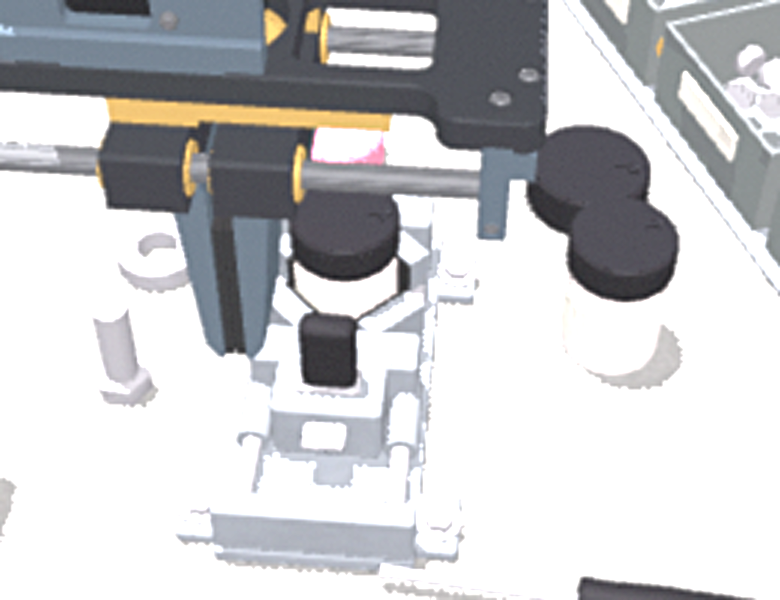

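View pics/top2c.png

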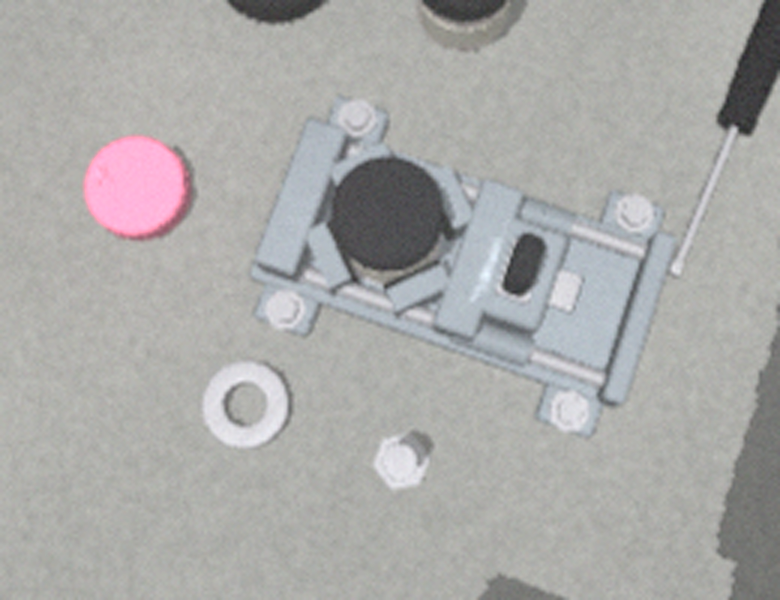

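Jar seated in the fixed V (cap now at about (388,213) in the top crop), jaw against it, jar still square. Both pushes stopped at the same spot, but the held force read close to zero afterwards. I'll press once more in small steps and read the sustained force.

Run:
```python
from h import *
ctrl.goto(V(0,-.125,.16),R(-24.2))
ctrl.move_l(V(0,-.115,.066),vel=.15)
ctrl.move_l(V(0,-.104,.066),vel=.04)
ctrl.sleep(.1)
f0=ctrl.current_contact_force()
y=-.1015
while y<-.090:
    ctrl.move_l(V(0,y,.066),vel=.02)
    ctrl.sleep(.08)
    p=ctrl.current_tool_pos();F=-(ctrl.current_contact_force()-f0)@VY
    print(round(ctrl.current_t(),2),round(y,4),"vice y",round((p-O)@VY,5),"F",round(F,2))
    if F>13: break
    y+=.0005
```

```text
15.62 -0.1015 vice y -0.10152 F -0.87
15.96 -0.101 vice y -0.10103 F -0.76
16.29 -0.1005 vice y -0.10091 F 3.42
16.62 -0.1 vice y -0.10087 F 9.39
16.96 -0.0995 vice y -0.10083 F 14.28
```

Run:
```python
from h import *
import cv2
from scipy.optimize import minimize
ctrl.move_l(V(0,-.115,.066),vel=.06)
ctrl.move_l(V(0,-.115,.2),vel=.2)
ctrl.goto(V(0,-.25,.35),R(30))
print(ctrl.current_t(),ctrl.current_contact_force())
ims={}
for n in("top","side"):
    im=ctrl.read_camera(n);cv2.imwrite(f"pics/{n}3.png",im);ims[n]=im
a=np.linspace(0,2*np.pi,60)
def hull(n,c):
    return cv2.convexHull(np.array([proj(n,(c[0]+.031*np.cos(t),c[1]+.031*np.sin(t),z)) for z in(.075,.099) for t in a],np.float32))
S=4
for n in ims:
    g=cv2.resize(ims[n].max(2),None,fx=S,fy=S,interpolation=cv2.INTER_LINEAR)
    m0=(g<(60 if n=="side" else 50)).astype(np.uint8)
    best=None
    q=proj(n,V(0,0,.087))*S
    lab=cv2.connectedComponents(m0)[1]; m=(lab==lab[int(q[1]),int(q[0])]).astype(np.uint8)
    print(n,m.sum()/S/S)
    def cost(c):
        k=np.zeros_like(m);cv2.fillPoly(k,[np.round(hull(n,c)*S).astype(int)],1)
        return float((k!=m).sum())/S/S
    r=min((minimize(cost,O[:2]+np.array(d),method="Nelder-Mead",options=dict(initial_simplex=O[:2]+np.array(d)+np.array([[0,0],[.006,0],[0,.006]]))) for d in((0,0),(.004,-.004),(-.004,.003))),key=lambda r:r.fun)
    c=r.x;print(n,c,r.fun,"vice",(c-O[:2])@VX[:2],(c-O[:2])@VY[:2])
    v=ims[n].copy();cv2.polylines(v,[np.round(hull(n,c)).astype(int)],True,(0,255,255))
    cv2.imwrite(f"pics/{n}3c.png",cv2.convertScaleAbs(cv2.resize(v[150:300,220:420],(800,600)),alpha=1.5))
```

```text
19.325 [ 0.2124 -0.2479 -0.7747]
top 1.375Traceback (most recent call last):
  File "<stdin>", line 25, in <module>
  File "<stdin>", line 25, in <genexpr>
    res = _minimize_neldermead(fun, x0, args, callback, bounds=bounds,
                               **options)
    fsim[j] = func(sim[j])
              ~~~~^^^^^^^^
    fx = function(np.copy(x), *(wrapper_args + args))
  File "<stdin>", line 23, in cost
  File "<stdin>", line 13, in hull
  File "h.py", line 8, in proj
    p=ctrl.camera_params(n);T=p["pose"];c=T[:3,:3].T@(np.asarray(P)-T[:3,3])
ValueError: time passes only in moves, steps and waits
```

```bash
sed -i 's/^from bench import ctrl/from bench import ctrl\nimport functools\n@functools.cache\ndef CP(n): return ctrl.camera_params(n)/; s/p=ctrl.camera_params(n)/p=CP(n)/' h.py
python3 - <<'E'
from h import *
import cv2
from scipy.optimize import minimize
a=np.linspace(0,2*np.pi,60)
def hull(n,c):
    return cv2.convexHull(np.array([proj(n,(c[0]+.031*np.cos(t),c[1]+.031*np.sin(t),z)) for z in(.075,.099) for t in a],np.float32))
S=4
for n in("top","side"):
    im=cv2.imread(f"pics/{n}3.png")
    g=cv2.resize(cv2.medianBlur(im,3).max(2),None,fx=S,fy=S,interpolation=cv2.INTER_LINEAR)
    q=(proj(n,V(0,0,.099))*S).astype(int)
    print(n,g[q[1]-20:q[1]+20,q[0]-20:q[0]+20].mean(),g[q[1]-200:q[1]+200:20,q[0]])
    m0=(g<60).astype(np.uint8)
    lab=cv2.connectedComponents(m0)[1]; m=(lab==lab[q[1],q[0]]).astype(np.uint8)
    def cost(c):
        k=np.zeros_like(m);cv2.fillPoly(k,[np.round(hull(n,c)*S).astype(int)],1)
        return float((k!=m).sum())/S/S
    r=min((minimize(cost,O[:2]+np.array(d),method="Nelder-Mead",options=dict(initial_simplex=O[:2]+np.array(d)+np.array([[0,0],[.006,0],[0,.006]]))) for d in((0,0),(.004,-.004))),key=lambda r:r.fun)
    c=r.x;print(n,m.sum()/16,c,r.fun,"vice",(c-O[:2])@VX[:2],(c-O[:2])@VY[:2])
    v=im.copy();cv2.polylines(v,[np.round(hull(n,c)).astype(int)],True,(0,255,255))
    cv2.imwrite(f"pics/{n}3c.png",cv2.convertScaleAbs(cv2.resize(v[150:300,220:420],(800,600)),alpha=1.5))
E
```

```text
top 50.84125 [108 110 110 111 110 112 104  48  49  50  50  51  50  51  76  97 122 107
 100 110]
top 1132.375 [0.6065 0.0791] 105.375 vice -0.00257656713998064 0.0037745529436545465
side 55.878125 [188 189 225 247 247 247 248 189  56  56  56  56  57  37  58 194 196  56
  40  37]
side 987.5625 [0.6121 0.0816] 184.375 vice 0.0015107578372463213 0.008361799786032414
```

View pics/side3c.png

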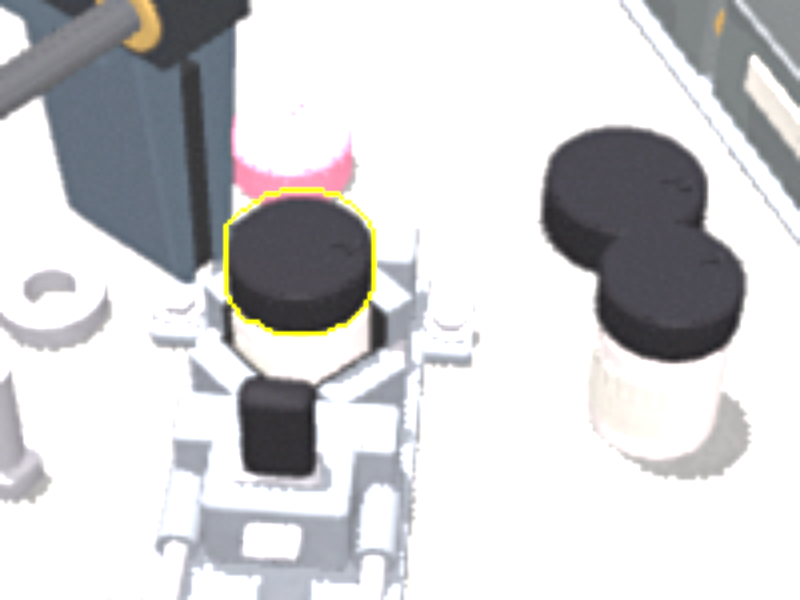

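View pics/top3c.png

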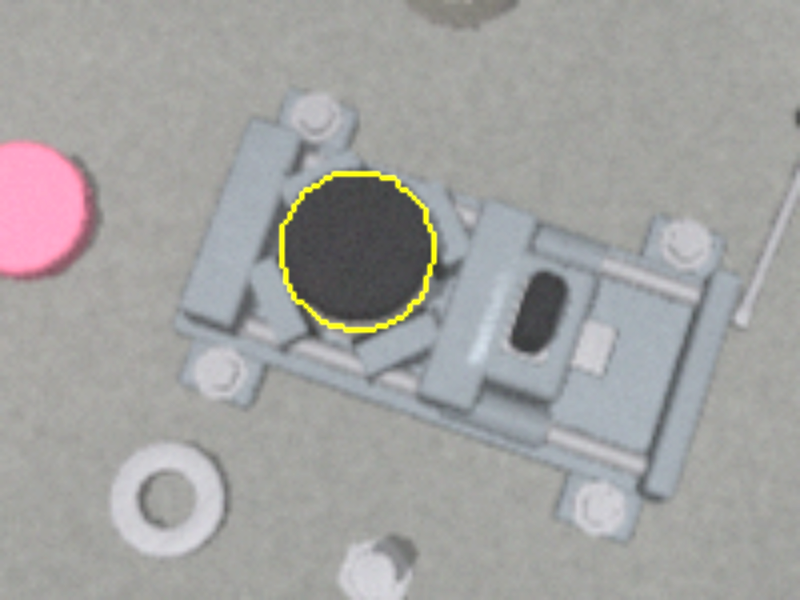

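Cap outlines put the clamped axis at about (0.609, 0.078), which agrees with the bar's stop position. The caps are: the vice jar's black cap (top image about (309,210)), the spare jar's black cap (335,128), the larger loose black cap (271,125) and the pink cap (225,202). The meant cap is the small black one on the vice jar. Next I grasp it.

Run:
```python
from h import *
import cv2
C=np.array([.609,.078,0])
ctrl.command_gripper(1.0)
ctrl.goto(C+[0,0,.19],R(-24.2))
print(ctrl.current_t(),ctrl.current_grip_width())
r=ctrl.move_l(C+[0,0,.069],vel=.1,contact_N=8)
print(r,ctrl.current_tool_pos())
f0=ctrl.current_contact_force()
if not r:
    ctrl.command_gripper(0.55)
    print("w",ctrl.current_grip_width()*91)
    f=ctrl.current_contact_force()-f0
    print(ctrl.current_t(),ctrl.current_tool_pos(),"f",f,f@VX,f@VY,ctrl.current_wrist_torque())
im=ctrl.read_camera("side");cv2.imwrite("pics/s4.png",cv2.convertScaleAbs(cv2.resize(im[150:300,220:420],(800,600)),alpha=1.5))
```

```text
22.1167 0.9982039993907245
False [0.6094 0.078  0.0696]
w 60.960051735311
24.05 [0.6091 0.078  0.0691] f [ 0.909  -0.0875  1.4874] 0.8649708956317376 0.2927927531256972 [-0.1377  0.0596  0.0389]
```

View pics/s4.png

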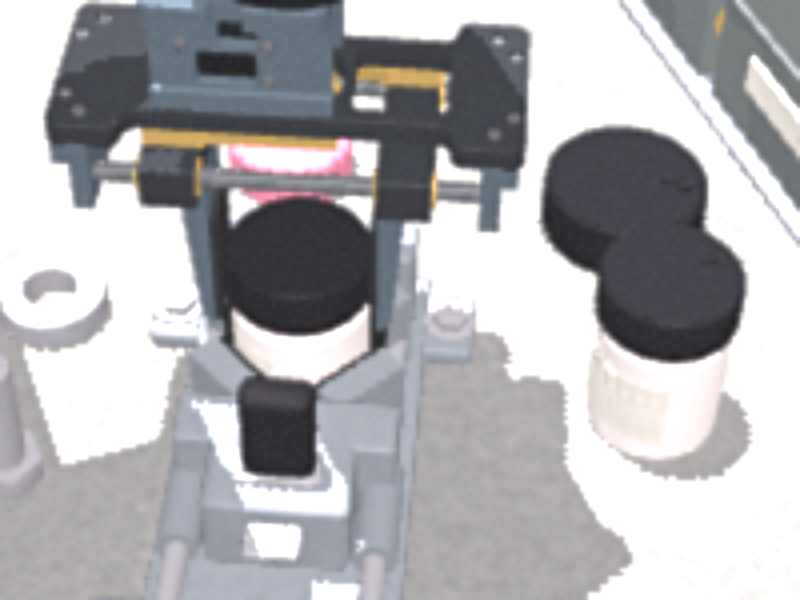

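The pads close on 61 mm with almost no side force, so the grasp is well centred. Now I unscrew in steps.

Run:
```python
from h import *
import cv2
ctrl.command_gripper(0.0)
q=np.array(ctrl.current_q());q0=q.copy()
for d in(10,22,34,46,58,70,76):
    qq=q0.copy();qq[5]-=d;ctrl.movej(qq)
    f=ctrl.current_contact_force()
    R_=ctrl.current_eef_rot()
    print(d,round(ctrl.current_t(),2),"th",round(np.degrees(np.arctan2(R_[1,0],R_[0,0])),1),"f",f,"Mz",round(ctrl.current_wrist_torque()[2],3),"w",round(ctrl.current_grip_width()*91,2))
    if np.linalg.norm(f)>25: break
ctrl.sleep(.15)
print(ctrl.current_tool_pos())
for n in("top","side"):
    im=ctrl.read_camera(n);cv2.imwrite(f"pics/{n}5.png",cv2.convertScaleAbs(cv2.resize(im[150:300,220:420],(800,600)),alpha=1.5))
```

```text
10 24.61 th -14.1 f [-0.1567 -0.0879  5.9828] Mz 0.078 w 60.93
22 24.93 th -2.1 f [-0.2651 -0.8713  6.126 ] Mz 0.029 w 60.91
34 25.26 th 9.9 f [-0.723  -0.1305  5.4599] Mz 0.051 w 60.74
46 25.58 th 21.9 f [0.0332 0.142  6.3784] Mz -0.026 w 61.0
58 25.91 th 33.9 f [-0.6234 -0.6233  5.8035] Mz -0.039 w 60.68
70 26.23 th 45.9 f [-0.1768  0.0504  5.3688] Mz 0.044 w 60.83
76 26.48 th 51.9 f [0.2202 0.6101 6.6425] Mz 0.054 w 60.7
[0.6094 0.078  0.0694]
```

View pics/side5.png

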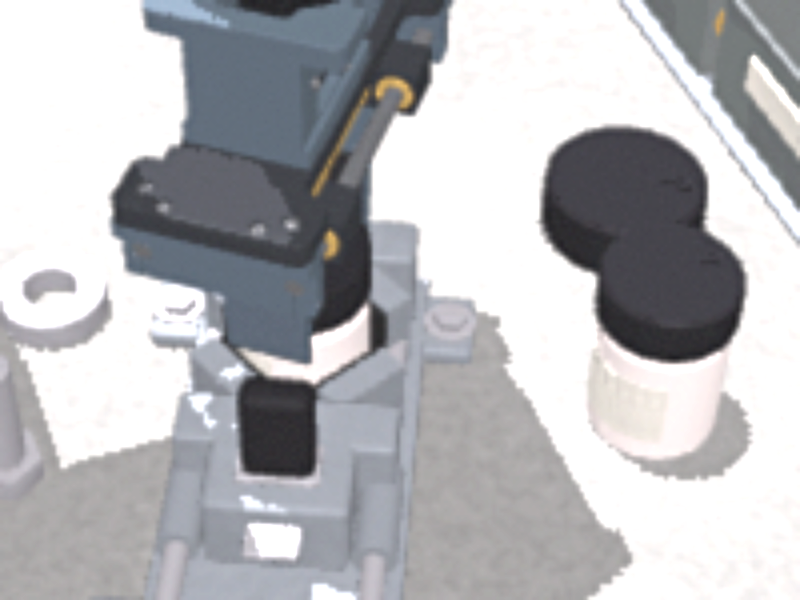

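View pics/top5.png

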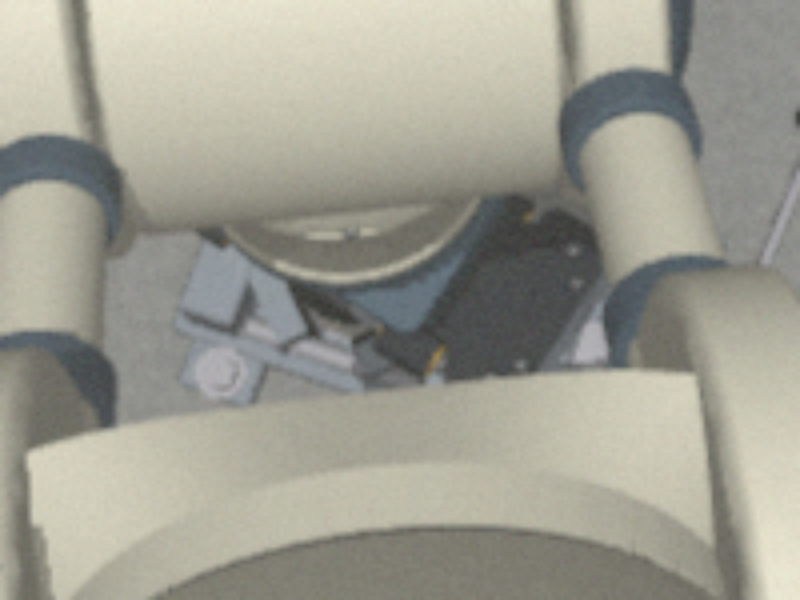

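```bash
python3 - <<'E'
import cv2
for i,(f) in enumerate(["side3c","s4","side5"]):
    im=cv2.imread(f"pics/{f}.png")[290:400,210:400]
    cv2.imwrite(f"/tmp/{i}.png",cv2.resize(cv2.convertScaleAbs(im,alpha=1),(760,440)[:2]))
E
python3 -c "
import cv2,numpy as np
cv2.imwrite('pics/lab.png',cv2.resize(np.vstack([cv2.imread(f'/tmp/{i}.png') for i in range(3)]),(345,600)))"
```

```text
(no output)
```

View pics/lab.png

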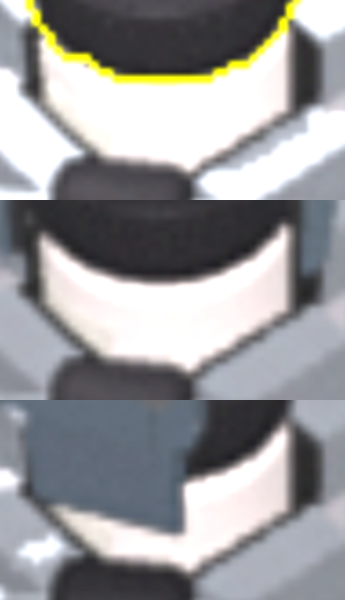

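No label has come round into the visible front of the jar (bottom strip, right of the finger), so nothing suggests that it turned. The arrow is hidden by the gripper. I'll lift in small steps and watch the force.

Run:
```python
from h import *
import cv2
p0=np.array(ctrl.current_tool_pos())
b=np.array([.609,.078,.069])
for d in(.001,.002,.003,.0045,.006,.008,.010):
    ctrl.move_l(b+[0,0,d],vel=.02);ctrl.sleep(.05)
    f=ctrl.current_contact_force();print(d,ctrl.current_tool_pos()[2],f,round(ctrl.current_t(),2))
    if f[2]<-6: print("stuck");break
im=ctrl.read_camera("side");cv2.imwrite("pics/s6.png",cv2.convertScaleAbs(cv2.resize(im[150:300,220:420],(800,600)),alpha=1.5))
```

```text
0.001 0.07022111753126337 [2.0304 0.0242 4.7309] 27.03
0.002 0.07104249918860855 [ 2.3694 -0.1704  3.8214] 27.33
0.003 0.07196643775403153 [1.9516 1.0397 1.714 ] 27.63
0.0045 0.07342509384849072 [ 2.2559 -0.2344 -1.2973] 27.93
0.006 0.07499384529489642 [ 1.9329  0.6312 -1.1729] 28.23
0.008 0.07699193640174488 [ 0.095   0.5339 -0.3972] 28.53
0.01 0.07904042950080913 [-0.0939 -0.9731  0.5964] 28.83
```

View pics/s6.png

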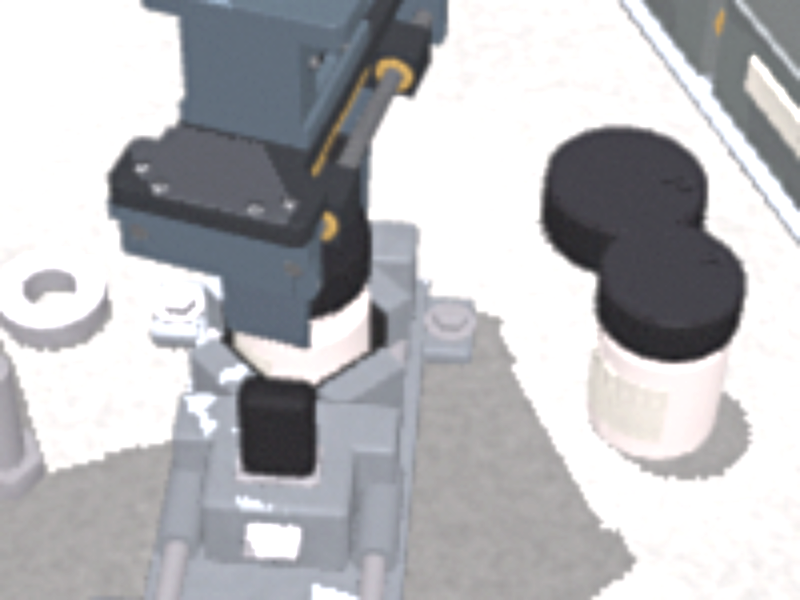

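Run:
```python
from h import *
import cv2
ctrl.move_l([.609,.078,.102],vel=.05);ctrl.sleep(.4)
print(ctrl.current_t(),ctrl.current_tool_pos(),ctrl.current_contact_force(),ctrl.current_grip_width()*91)
im=ctrl.read_camera("side");cv2.imwrite("pics/s7.png",cv2.convertScaleAbs(cv2.resize(im[150:300,220:420],(800,600)),alpha=1.5))
```

```text
29.8917 [0.6089 0.078  0.1018] [ 0.8406 -0.3423 -0.3933] 60.65394074528334
```

View pics/s7.png

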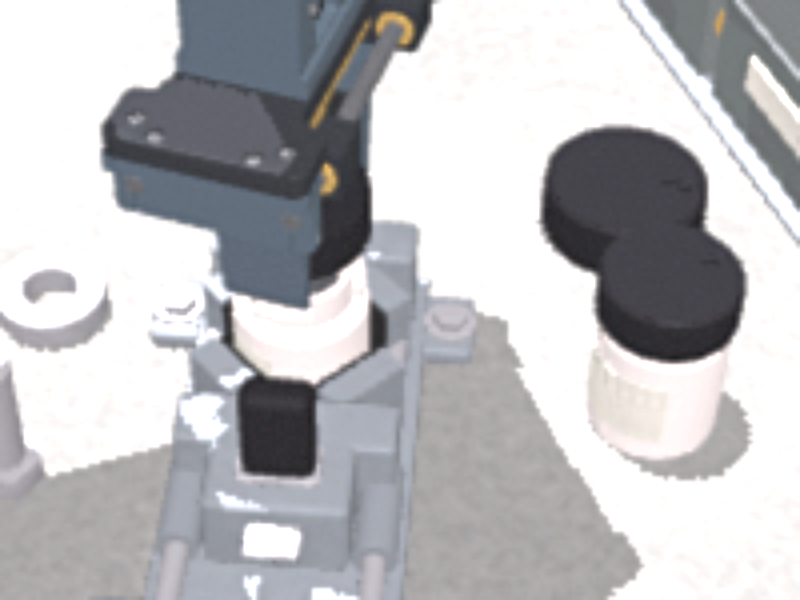

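The cap (lower edge near (345,270)) is clear of the threaded neck and the jar is still seated. I'm handing in.

```bash
python3 -c "
from bench import ctrl
ctrl.sign_off();print(ctrl.current_t())"
```

```text
the job is handed in; nothing more can be done
the job is handed in; nothing more can be done
```

The job is done and handed in at about 30 s of the 48 s allowed; `sign_off` gives no verdict.

- **Clamping:** I pushed the jaw home with shut fingers behind its upright grip. The first two pushes stopped on contact, but the force then faded. I pressed a third time in small steps and read about 14 N held with the jaw no longer moving, then let go.
- **Unscrewing:** I gripped the small black cap on the vice jar (pads at 61 mm, about 1 N side force) and turned it 76° anticlockwise.
- **Lifting:** The upward push on the gripper faded from about 6 N to about zero over the first few millimetres, so the thread had let go. I raised the cap 33 mm in all, so its lower edge should be about 21 mm above the rim.

**Last checks:** The final side view shows the threaded neck open under the cap and the jar still seated, and the spare jar, loose caps and bearing in that view are undisturbed. The tool was steady and the pads were still at 61 mm.

**Not confirmed:**
- The wrist torque read about zero (under 0.1 N m) at each stop while turning, below the 0.2–0.35 N m expected.
- The gripper hid the cap arrow, so I know the turn from the gripper angle and the free lift only.
- I judged that the jar had not turned from the front of the jar that I could see, where no label came into view.

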